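# Press a freshly cased book

### The job

A freshly cased book lies on the bed of the small screw press, still sticking out at the front. Slide it gently in until its far end sits square against the wooden fence at the back of the bed, then turn the winged hand knob clockwise until the platen bites on the book and the resistance starts to climb sharply, and from that point give it one more quarter turn. Do not ram the book or overtighten the screw, let go of everything at the end, and leave the other things on the desk where they are.

Things in the scene. Friction and masses are not known exactly. Their poses are not given: they have to be found in the camera images.
- press: Small book press, fixed. Origin under its base, below the screw axis; x from its open front to the back, z up. Wooden base 260 x 280 x 22 mm (x -165 to +95). Two 16 mm steel columns at x 0, y -100 and +100, carry a steel crossbar 36 mm deep (x), 236 mm long (y), 108 to 140 mm high; column nuts to 150 mm. The screw with its hand knob goes down through it to the platen.
- bed: Plywood bed board let into the press base, fixed. Origin on its underside below the screw axis, axes as the press. 14 mm thick, 150 mm wide (y), x -160 to +88 mm; its top is 34.5 to 35.5 mm above the desk (varies). At its back stands a dark wooden fence 146 mm long (y), 12 mm high, front face at x = +75 mm.
- book: Hardback book lying flat, loose on the bed: 150 (x) x 110 (y) mm, 21 to 27 mm thick (it gapes, so this varies and is not told), about 0.35 kg. Origin at the centre of its underside, x towards the back of the press. Starts 50 to 72 mm short of the fence, up to 10 mm to the side, up to 0.15 rad askew; against the fence its origin is at x = 0 of the bed. Slides with 1.5 to 3.5 N.
- book_front (a point): Centre of the front end face of the book (the one towards the robot), 12 mm above the bed.
- platen: Dark steel platen, 130 (x) x 150 (y) x 14 mm, with an 8 mm grey felt facing under it; hangs on the screw, slides on the columns, does not turn. Origin at the centre of the underside of the steel. Goes down 12 mm per knob turn. The felt starts 1 to 9 mm above the book's top and packs down under load without springing back; after 7 mm it is solid.
- platen_face (a point): Centre of the underside of the felt facing of the platen, facing down onto the book.
- knob_grip (a point): Grip point of the hand knob, on the screw axis, always 194 mm high. Rubber bar 60 mm (this point's x) x 16 (y) x 26 high; the point is 6 mm below its top; a 28 mm hub under it. Clockwise from above tightens, stays where left. Turns at 0.3 N m; at the bite that jumps by 0.2 N m within 0.3 rad, then rises slowly. The rubber yields 0.25 rad per N m: a new grasp first winds it up.
- glue: White glue bottle, 48 mm across, 130 mm tall, standing beside the press; origin under its centre. Leave alone.
- jar: Glass jar with a steel lid, 60 mm across, 75 mm tall, standing beside the press; origin under its centre. Leave alone.
- tape: Cardboard tape roll, 80 mm across, 20 mm high, lying flat beside the press; origin under its centre. Leave alone.
- brush: Glue brush 130 mm long lying on the left strip of the press base beside the bed. Leave alone.
- eraser: White eraser 42 x 20 x 12 mm lying on the right strip of the press base beside the bed. Leave alone.
There are look-alikes about, which are no part of the job. Leave any orange, purple or turquoise look-alike of the book alone.

How it is judged:
By the outcome, as a careful person would: the job done as asked, in the order asked, and still so for the second after the job is handed in, with the robot touching nothing.
It also fails if it takes over 72 s, if anything falls off the work surface, if the arm or the gripper's body presses on something with over 40 N, if the wrist force passes 120 N, or if a joint passes its speed limit or range.

### The arm

A 7-joint arm with a two-finger parallel gripper is mounted at the origin on the work surface. World frame = base frame: x ahead of the robot, y to its left, z up, the work surface at z = 0. Lengths are in m, angles in rad, forces in N, time in s.
With the tool pointing down it reaches from about 0.4 to 0.85 m from the base axis. Payload 4.5 kg.
Tool frame: the origin (TCP) lies on the centre line of the jaws, within the pads' length; the fingertips stand ahead of it and the grasp point (between the pads) lies 6 mm ahead of it (manip.tip_extent is the z of the fingertips in the tool frame, in m); z points along the fingers, y is the line along which they close (so a half turn about z gives the same grasp; the last joint's range is limited). The gripper opens to 88 mm and grips with 3 to 60 N. Pads are 18 mm wide; open, the fingers measure 123 mm over their backs; the gripper's body (75 mm by 187 mm) begins 45 mm behind the grasp point.
Start: joints at [1.223, 0.689, -0.195, 1.565, 0.157, 0.902, -0.215], TCP at [0.233, -0.58, 0.264] pointing down, gripper open.
Joint ranges: [-3.01, 3.01], [-0.46, 2.08], [-1.47, 1.51], [0.13, 2.56], [-1, 4.14], [0.04, 2.09], [-2.66, 2.66]. Speed limits (rad/s): [2.57, 2.57, 3.14, 3.14, 3.14, 3.14, 3.14].

### API

Orientations are given as a rotation vector (axis times angle).
In Python, from cell import manip gives the robot as it stands. The module is installed in compiled form; this text tells all that it offers. Calls block until the motion is done:
- manip.move_to(position, orientation): joint-space move of the TCP to a pose.
- manip.move_straight(position, attitude=None, speed=0.15, max_force=None): straight line of the TCP; attitude=None keeps the orientation; speed is the mean speed in m/s. With max_force (N) it stops when the force on the tool has changed by that much, and returns True; else False.
- manip.movej(angles): joint-space move.
- manip.gripper_to(opening, strength=None): opening from 0.0 (shut) to 1.0 (fully open); strength is the grip in N (None keeps the last); returns when the fingers have stopped.
- manip.dwell(seconds).
- manip.ik(position, orientation): joint angles nearest the present ones, or None.
- manip.grab_frame(name): name is "side" or "top"; returns (picture, depth): 384x512x3 uint8, red, green, blue; 384x512 float32, m along the optical axis (not along the pixel's ray), 0 where there is no reading.
- manip.camera_info(name): a dict with "fovy" (degrees; the focal length in pixels is half the picture's height over the tangent of half this angle, whatever the lens; pixels are square), "cx", "cy" (the principal point, pixels), "dist" ([k1, k2, p1, p2, k3] as OpenCV has them; the pictures are not rectified), "pose" (4x4, takes a point from camera to world coordinates). Camera axes: x right, y up, looking along -z (the intrinsics and any distortion apply to the point x, -y, -z); pixel columns grow to the right and rows downward; lengths in m; the calibration is good to about 2 mm. A picture is of the moment at which its call begins. camera_info takes no time and is no camera call.
A pose or a line that the arm cannot do raises manip.Unreachable and nothing moves.
- manip.sign_off(): hands the job in; it is judged then, once.
Readings, each from a call of its own:
- manip.get_clock(): time.
- manip.get_joints(): joint angles.
- manip.get_qd(): joint speeds.
- manip.get_joint_torque(): joint torques, N m.
- manip.get_eef_pos(): TCP position.
- manip.get_tcp_rot(): TCP orientation.
- manip.get_ft_force(): force on the tool from outside, world axes, zero at the start.
- manip.get_wrist_torque(): the same for the moment, N m.
- manip.get_opening(): opening from 0.0 (shut) to 1.0 (fully open).
- manip.get_gripper_force(): force on a finger pad.
Only numpy, scipy, OpenCV 4.12 (cv2) and the standard library are available. Lean on these libraries where they do the work, as an engineer would, in place of code of your own. Each camera call takes 0.05 s, during which the arm holds its last target. There are 200 camera calls.

## Working session

There is one attempt and no reset: what is moved stays moved. The work goes in short steps, each a Python script; the robot and the scene stay as the last script left them, time stands still between calls to the robot, and variables do not carry over. Pictures are saved under pics/ and viewed, at most 10 in all, crops included, and the job is handed in when it is done.

```bash
mkdir -p pics
cat > h.py <<'E'
import numpy as np, cv2
from cell import manip
def cam(n):
    i=manip.camera_info(n); f=192/np.tan(np.radians(i["fovy"])/2)
    K=np.array([[f,0,i["cx"]],[0,f,i["cy"]],[0,0,1.]])
    return K,np.array(i["dist"],float),np.array(i["pose"])
def rays(n,uv):
    K,d,T=cam(n); p=cv2.undistortPoints(np.array(uv,float).reshape(-1,1,2),K,d).reshape(-1,2)
    v=np.c_[p[:,0],-p[:,1],-np.ones(len(p))]
    return T[:3,3],v@T[:3,:3].T
def onplane(n,uv,z):
    o,v=rays(n,uv); return o+v*((z-o[2])/v[:,2])[:,None]
def cloud(n,dep):
    uv=np.stack(np.meshgrid(np.arange(512),np.arange(384)),-1).reshape(-1,2)
    o,v=rays(n,uv); return (o+v*dep.reshape(-1,1)).reshape(384,512,3)
E
python3 - <<'E'
from h import *
for n in("side","top"):
    p,d=manip.grab_frame(n); cv2.imwrite(f"pics/{n}0.png",p[...,::-1]); np.savez(f"{n}0.npz",p=p,d=d)
    K,dd,T=cam(n); print(n,K[0,0],dd,T.round(3).tolist())
print(manip.get_clock(),manip.tip_extent,manip.get_tcp_rot())
E
```

```text
side 356.8407191798432 [-0.07982527  0.          0.          0.          0.        ] [[0.999, 0.03, -0.04, 0.511], [-0.049, 0.745, -0.666, -0.52], [0.01, 0.667, 0.745, 0.766], [0.0, 0.0, 0.0, 1.0]]
top 410.4194184621993 [-0.07893891  0.          0.          0.          0.        ] [[-0.024, 0.99, -0.14, 0.401], [-1.0, -0.024, 0.005, 0.051], [0.002, 0.14, 0.99, 1.241], [0.0, 0.0, 0.0, 1.0]]
0.1 0.025 [-3.08298930e+00 -5.95886097e-01  6.84710996e-04]
```

View pics/side0.png

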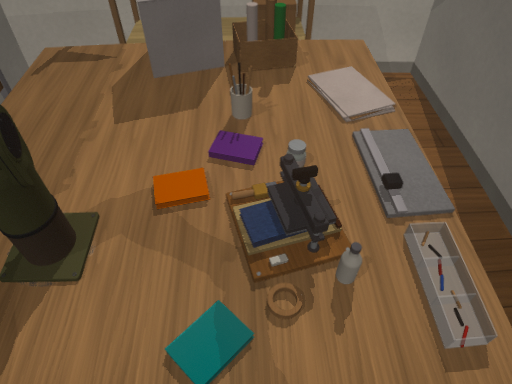

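View pics/top0.png

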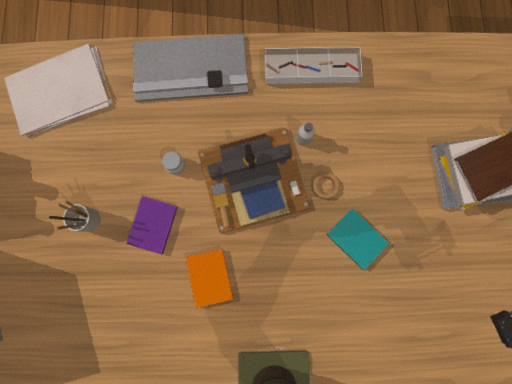

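The blue book is at about (265,200) in the top view and (265,222) in the side view. The press crossbar is at (252,158) in the top view, and the winged knob at (303,175) in the side view. I'll enlarge both views.

Run:
```python
from h import *
t=np.load("top0.npz");s=np.load("side0.npz")
a=cv2.resize(t['p'][120:240,190:320],None,fx=3,fy=4*.75*1.0,interpolation=cv2.INTER_CUBIC)
b=cv2.resize(s['p'][130:290,215:365],None,fx=2.6,fy=2.6,interpolation=cv2.INTER_CUBIC)
h=max(a.shape[0],b.shape[0]); c=np.zeros((h,a.shape[1]+b.shape[1],3),np.uint8)
c[:a.shape[0],:a.shape[1]]=a;c[:b.shape[0],a.shape[1]:]=b
print(c.shape);cv2.imwrite("pics/crop0.png",c[...,::-1])
P=cloud("top",t['d'])
for uv in [(265,200),(250,157),(212,208),(300,205),(255,180),(300,215)]: print(uv,P[uv[1],uv[0]].round(3),t['p'][uv[1],uv[0]])
```

```text
(416, 780, 3)
(265, 200) [0.541 0.01  0.059] [57 70 99]
(250, 157) [0.638 0.051 0.198] [47 39 30]
(212, 208) [0.527 0.17  0.001] [149 108  67]
(300, 205) [ 0.528 -0.095  0.021] [124  82  39]
(255, 180) [0.596 0.038 0.086] [68 63 63]
(300, 215) [ 0.499 -0.096  0.002] [134 100  65]
```

View pics/crop0.png

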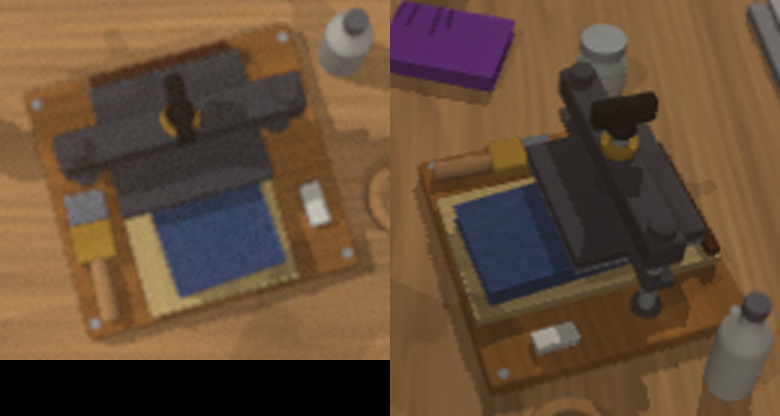

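The crop shows the knob wing at crop (180,108), lying roughly along the press x axis. The brush is on the left strip, the eraser on the right, and the blue book's front sits at the lower part of the bed. Next I'll measure poses from the depth.

```bash
cat > meas.py <<'E'
from h import *
def rect(X):
    c,s,a=cv2.minAreaRect(X[:,:2].astype(np.float32)); b=cv2.boxPoints((c,s,a))
    e=b[1]-b[0]; yaw=np.degrees(np.arctan2(e[1],e[0])); yaw=(yaw+45)%90-45
    return np.round(c,4),np.round(s,4),round(yaw,2)
def clean(m): # largest component
    m=m.astype(np.uint8); n,l,st,_=cv2.connectedComponentsWithStats(m); return l==1+np.argmax(st[1:,4])
def measure(n,p,d):
    P=cloud(n,d); hsv=cv2.cvtColor(p,cv2.COLOR_RGB2HSV).astype(int)
    R=(d>0)&(abs(P[...,0]-.6)<.2)&(abs(P[...,1]-.04)<.2); Z=P[...,2]; out={}
    blue=R&(hsv[...,0]>100)&(hsv[...,0]<125)&(hsv[...,1]>80)&(Z<.075)
    top=clean(blue&(Z>.05)); out['book']=P[top]
    out['knob']=P[clean(R&(Z>.19)&(Z<.21))]; out['bar']=P[clean(R&(Z>.133)&(Z<.15))]
    out['base']=P[clean(R&(Z>.015)&(Z<.034)&(hsv[...,1]>100))]; out['platen']=P[clean(R&(Z>.075)&(Z<.1)&(hsv[...,1]<80))]
    return out,P
if __name__=="__main__":
    for n in("top","side"):
        f=np.load(n+"0.npz"); o,P=measure(n,f['p'],f['d'])
        for k,X in o.items(): print(n,k,len(X),rect(X),"z",np.percentile(X[:,2],[5,50,95]).round(4))
E
python3 meas.py
```

```text
top book 962 (array([0.5443, 0.017 ]), array([0.0808, 0.1047]), np.float32(17.13)) z [0.0547 0.0582 0.0618]
top knob 132 (array([0.6434, 0.0535]), array([0.0567, 0.0159]), np.float32(12.19)) z [0.195  0.1991 0.2026]
top bar 440 (array([ 0.6581, -0.0092]), array([0.0363, 0.107 ]), np.float32(13.62)) z [0.1362 0.1399 0.1481]
top base 2460 (array([0.6102, 0.0443]), array([0.2582, 0.2803]), np.float32(14.5)) z [0.0181 0.0221 0.0292]
top platen 945 (array([0.6073, 0.0428]), array([0.0528, 0.1484]), np.float32(14.32)) z [0.0819 0.086  0.0898]
side book 1178 (array([0.5462, 0.0201]), array([0.0855, 0.1107]), np.float32(16.58)) z [0.0563 0.0584 0.0604]
side knob 192 (array([0.6446, 0.0541]), array([0.0595, 0.0165]), np.float32(10.73)) z [0.1916 0.1996 0.2019]
side bar 871 (array([0.6443, 0.0546]), array([0.0363, 0.237 ]), np.float32(14.42)) z [0.1355 0.1405 0.1491]
side base 2907 (array([0.6117, 0.0451]), array([0.2618, 0.2809]), np.float32(14.36)) z [0.0195 0.0224 0.0309]
side platen 1322 (array([0.6127, 0.0417]), array([0.077 , 0.2347]), np.float32(20.32)) z [0.0809 0.086  0.0882]
```

```bash
cat >> h.py <<'E'
from scipy.spatial.transform import Rotation as Rn
YAW=np.radians(14.4); AX=np.array([.6446,.0538])
def W(x,y,z): c,s=np.cos(YAW),np.sin(YAW); return np.array([AX[0]+c*x-s*y,AX[1]+s*x+c*y,z])
def L(P): d=np.asarray(P)[...,:2]-AX; c,s=np.cos(YAW),np.sin(YAW); return np.stack([d[...,0]*c+d[...,1]*s,-d[...,0]*s+d[...,1]*c],-1)
def ori(yaw,tilt=0): # tool x at yaw, z down; tilt leans body toward -x of the tool
    return (Rn.from_euler('z',yaw)*Rn.from_euler('y',-tilt)*Rn.from_euler('x',np.pi)).as_rotvec()
E
python3 - <<'E'
from h import *; from meas import measure
for n in("top","side"):
    f=np.load(n+"0.npz"); o,P=measure(n,f['p'],f['d']); l=L(o['book'])
    for y in range(-60,50,10):
        m=abs(l[:,1]-y/1e3)<.005
        if m.sum()>8: print(n,y,l[m,0].min().round(4),end="; ")
    print("y rng",np.percentile(l[:,1],[1,99]).round(4), "bar", L(o['bar']).mean(0).round(4),"knob",L(o['knob']).mean(0).round(4))
    bed=clean=None
    m=(P[...,2]>.032)&(P[...,2]<.038); l=L(P[m]); k=(abs(l[:,0]+.152)<.006)&(abs(l[:,1])<.07); print("bed z",np.median(P[m][k,2]))
t=.15; o=ori(YAW,t); print(Rn.from_rotvec(o).as_matrix().round(2).tolist())
for x in(-.175,-.085): print(x,manip.ik(W(x,-.01,.07),o))
for a in np.arange(-360,361,45):
    q=manip.ik(W(0,0,.203),ori(np.radians(11.5+a))); print(a,None if q is None else np.round(q,2))
E
```

```text
top -60 -0.1435; top -50 -0.144; top -40 -0.1442; top -30 -0.1446; top -20 -0.1448; top -10 -0.1457; top 0 -0.1469; top 10 -0.1474; top 20 -0.1482; top 30 -0.1488; top 40 -0.1479; y rng [-0.0619  0.0409] bar [-0.0035 -0.0629] knob [-0.0019  0.0001]
bed z 0.03468545760174435
side -60 -0.1427; side -50 -0.1433; side -40 -0.1439; side -30 -0.1448; side -20 -0.1454; side -10 -0.1462; side 0 -0.1458; side 10 -0.1467; side 20 -0.1477; side 30 -0.1454; side 40 -0.1456; y rng [-0.0628  0.0443] bar [-0.0039 -0.0225] knob [-0.0015 -0.0021]
bed z 0.03515241549335296
[[0.96, 0.25, 0.14], [0.25, -0.97, 0.04], [0.15, 0.0, -0.99]]
-0.175 [ 0.0397243   0.86457528 -0.19536341  2.26219093  2.3624381   0.17450791
  2.52577663]
-0.085 [-0.10248825  0.88724429 -0.01427308  2.01234011 -0.10544966  0.09404501
 -1.32589666]
-360 [-0.14  0.79 -0.03  1.56  0.03  0.8  -1.55]
-315 [-0.02  0.79 -0.26  1.55  0.25  0.83 -0.96]
-270 [ 0.1   0.82 -0.48  1.54  0.45  0.89 -0.34]
-225 [ 0.2   0.86 -0.68  1.54  0.62  0.97  0.31]
-180 [ 0.27  0.91 -0.85  1.53  0.75  1.05  0.99]
-135 [ 0.4   1.08 -1.26  1.53  1.05  1.32  1.58]
-90 [-0.43  0.85  0.54  1.57 -0.53  0.86 -2.63]
-45 [-0.27  0.8   0.21  1.57 -0.21  0.8  -2.12]
0 [-0.14  0.79 -0.03  1.56  0.03  0.8  -1.55]
45 [-0.02  0.79 -0.26  1.55  0.25  0.83 -0.96]
90 [ 0.1   0.82 -0.48  1.54  0.45  0.89 -0.34]
135 [ 0.2   0.86 -0.68  1.54  0.62  0.97  0.31]
180 [ 0.27  0.91 -0.85  1.53  0.75  1.05  0.99]
225 [ 0.4   1.08 -1.26  1.53  1.05  1.32  1.58]
270 [-0.43  0.85  0.54  1.57 -0.53  0.86 -2.63]
315 [-0.27  0.8   0.21  1.57 -0.21  0.8  -2.12]
360 [-0.14  0.79 -0.03  1.56  0.03  0.8  -1.55]
```

Run:
```python
from h import *
o=ori(YAW,.03); y=-.010
print(manip.ik(W(-.19,y,.16),o))
manip.move_to(W(-.19,y,.16),o); print(manip.get_clock(),manip.get_joints())
manip.gripper_to(.6)
manip.move_straight(W(-.19,y,.067),speed=.1)
print("F0",manip.get_ft_force())
r=manip.move_straight(W(-.10,y,.067),speed=.04,max_force=12)
print(r,L(manip.get_eef_pos()),manip.get_eef_pos(),manip.get_ft_force(),manip.get_clock(),manip.get_joints())
```

```text
[-0.08546043  0.66623382 -0.00669913  2.16941465 -0.00241241  0.27634201
 -1.40782349]
2.35 [-0.08416268  0.66619118 -0.0059208   2.16887344 -0.00235662  0.27636791
 -1.40763266]Traceback (most recent call last):
  File "<stdin>", line 6, in <module>
cell.Unreachable: the arm cannot follow that straight line within its joint ranges
```

Run:
```python
from h import *
for t in(-.15,-.08,0,.05):
  for x in(-.19,-.175,-.165,-.12,-.085):
    q=manip.ik(W(x,-.01,.067),ori(YAW,t)); print(t,x,None if q is None else np.round(q,2))
```

```text
-0.15 -0.19 [-0.12  0.89  0.03  2.06  0.    0.34 -1.43]
-0.15 -0.175 [-0.13  0.89  0.03  2.01  0.    0.38 -1.43]
-0.15 -0.165 [-0.13  0.9   0.03  1.99 -0.    0.41 -1.43]
-0.15 -0.12 [-0.14  0.92  0.03  1.85 -0.01  0.51 -1.43]
-0.15 -0.085 [-0.15  0.95  0.03  1.74 -0.01  0.6  -1.44]
-0.08 -0.19 [-0.11  0.88  0.01  2.12  0.    0.23 -1.42]
-0.08 -0.175 [-0.11  0.88  0.01  2.07  0.    0.27 -1.42]
-0.08 -0.165 [-0.12  0.88  0.02  2.05 -0.    0.29 -1.43]
-0.08 -0.12 [-0.13  0.91  0.02  1.91 -0.01  0.4  -1.43]
-0.08 -0.085 [-0.14  0.93  0.02  1.81 -0.01  0.48 -1.43]
0 -0.19 [-0.09  0.87 -0.    2.18  0.    0.09 -1.42]
0 -0.175 [-0.1   0.87 -0.    2.14  0.    0.13 -1.42]
0 -0.165 [-0.1   0.87  0.    2.11 -0.    0.16 -1.42]
0 -0.12 [-0.12  0.89  0.    1.98 -0.01  0.27 -1.43]
0 -0.085 [-0.13  0.91  0.    1.88 -0.01  0.35 -1.43]
0.05 -0.19 None
0.05 -0.175 [-0.1   0.87  0.02  2.18 -0.46  0.04 -0.96]
0.05 -0.165 [-0.09  0.87 -0.01  2.16 -0.    0.07 -1.41]
0.05 -0.12 [-0.11  0.89 -0.01  2.03 -0.01  0.18 -1.42]
0.05 -0.085 [-0.12  0.9  -0.    1.93 -0.01  0.26 -1.43]
```

Run:
```python
from h import *
o=ori(YAW); y=-.010
manip.move_to(W(-.178,y,.13),o)
manip.gripper_to(.6)
manip.move_straight(W(-.178,y,.067),speed=.08)
print("F0",manip.get_ft_force())
r=manip.move_straight(W(-.10,y,.067),speed=.04,max_force=12)
print(r,L(manip.get_eef_pos()),manip.get_eef_pos(),manip.get_ft_force(),manip.get_clock(),manip.get_joints())
for n in("top","side"):
    p,d=manip.grab_frame(n); np.savez(n+"1.npz",p=p,d=d)
cv2.imwrite("pics/side1.png",cv2.resize(p[110:310,180:400],None,fx=2.7,fy=2.7,interpolation=cv2.INTER_CUBIC)[...,::-1])
```

```text
F0 [-0.65115207  0.18056334  0.1634494 ]
False [-0.09988949 -0.01000074] [0.55033581 0.01927195 0.06705645] [-0.83035877  0.0637627  -1.28246367] 6.5333 [-0.12110665  0.90251516  0.00408913  1.92541492 -0.01059205  0.31331972
 -1.4280234 ]
```

View pics/side1.png

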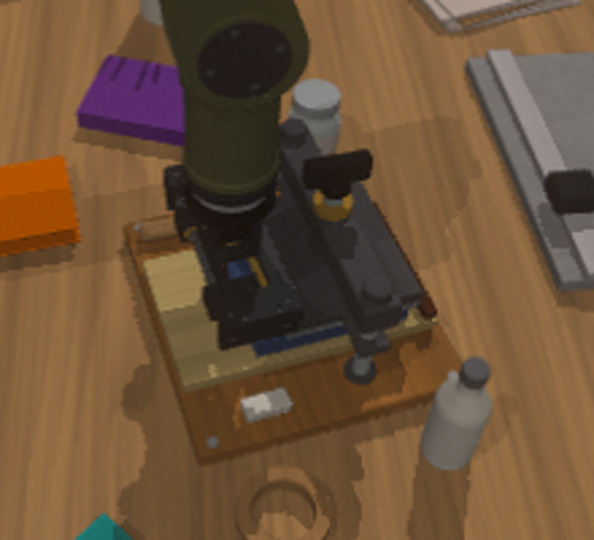

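The side view shows the book pushed under the platen, with the fingers behind its front end around (245,265) and nothing else disturbed. I'll continue slowly with a force limit.

Run:
```python
from h import *
y=-.010
r=manip.move_straight(W(-.075,y,.067),speed=.015,max_force=7)
print(r,L(manip.get_eef_pos()),manip.get_ft_force(),manip.get_wrist_torque(),manip.get_clock())
```

```text
True [-0.08631569 -0.00991417] [-0.4716781   0.1409446  -0.09439429] [0.04162741 0.0039135  0.02237489] 7.6417
```

Run:
```python
from h import *
y=-.010
for f in(6,9):
    r=manip.move_straight(W(-.076,y,.067),speed=.012,max_force=f)
    print(r,L(manip.get_eef_pos()),manip.get_ft_force(),manip.get_wrist_torque(),manip.get_clock())
manip.move_straight(W(-.12,y,.067),speed=.1)
manip.move_straight(W(-.14,y,.2),speed=.2)
manip.move_to(W(-.16,-.2,.28),ori(YAW))
for n in("top","side"):
    p,d=manip.grab_frame(n); np.savez(n+"1.npz",p=p,d=d)
    from meas import measure,rect
    o,P=measure(n,p,d); l=L(o['book']); print(n,len(l),rect(o['book']))
    for yy in range(-70,60,10):
        m=abs(l[:,1]-yy/1e3)<.005
        if m.sum()>2: print(yy,l[m,0].min().round(4),l[m,0].max().round(4),end="; ")
cv2.imwrite("pics/side2.png",cv2.resize(p[130:290,215:365],None,fx=3.6,fy=3.6,interpolation=cv2.INTER_CUBIC)[...,::-1])
print(manip.get_clock())
```

```text
True [-0.08609782 -0.0098265 ] [ 0.25436568 -0.07326561  0.65152555] [0.02011347 0.01467402 0.06783516] 8.2083
True [-0.08590916 -0.0096573 ] [ 0.57372898  0.15379649 -0.01694412] [ 0.00359745 -0.01273293  0.04268355] 8.7667
top 5 (array([0.5834, 0.004 ]), array([0.0042, 0.01  ]), np.float32(22.6))
-30 -0.0738 -0.0698; side 32 (array([0.5834, 0.0171]), array([0.0099, 0.0259]), np.float32(18.54))
-30 -0.072 -0.0627; -20 -0.0732 -0.0641; -10 -0.0714 -0.064; 11.0167
```

View pics/side2.png

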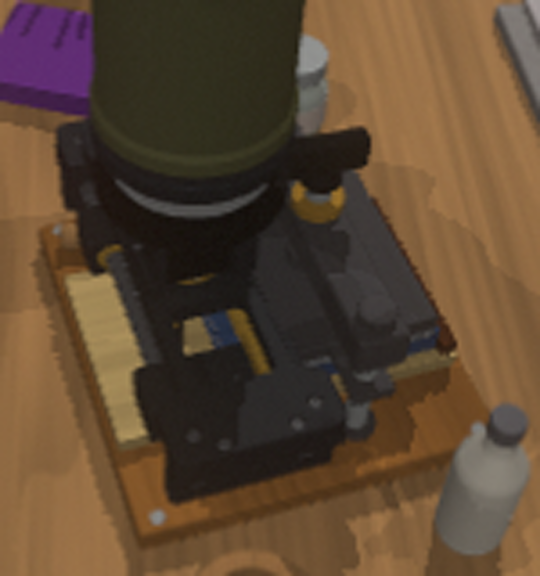

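The repeated push moved only 0.2 mm, and the book front measures about press x = -73 mm, so it's against the fence. Next is the knob.

```bash
cat > turn.py <<'E'
from h import *
def turn(total,step,stop=None,log=None,settle=.06):
    """turn q7 clockwise (decreasing) by total; stop(log)->bool"""
    log=[] if log is None else log
    q=np.array(manip.get_joints()); q0=q[6]; n=int(np.ceil(total/step-1e-6))
    for i in range(n):
        q[6]=q0-min(total,(i+1)*step); manip.movej(q); manip.dwell(settle)
        t=np.mean([manip.get_wrist_torque()[2] for _ in range(3)])
        log.append((q0-manip.get_joints()[6],t))
        if stop and stop(log): break
    return log
E
python3 - <<'E'
from turn import *
K=np.array([.6442,.0538]); a=np.radians(11.5)
q=np.array(manip.ik([*K,.203],ori(a))); qa=np.array(manip.ik([*K,.26],ori(a))); print(q.round(2))
qa[6]+=np.pi
manip.movej(qa); manip.gripper_to(.5)
print(manip.get_eef_pos(),manip.get_clock())
manip.move_straight([*K,.203],speed=.1); print(manip.get_joints(),manip.get_wrist_torque(),manip.get_ft_force())
manip.gripper_to(0,60); print(manip.get_opening()*88,manip.get_gripper_force(),manip.get_wrist_torque(),manip.get_ft_force(),manip.get_clock())
log=turn(.6,.1); print(np.round(log,3).tolist(),manip.get_clock(),manip.get_ft_force())
E
```

```text
[-0.15  0.79 -0.    1.56  0.    0.8  -1.53]
[0.64421923 0.05365134 0.2600454 ] 13.675
[-1.54593326e-01  7.85151537e-01  1.10359451e-04  1.55930244e+00
 -5.53234299e-05  7.96268581e-01  1.61692698e+00] [ 0.0637409  -0.08783395  0.05874555] [ 0.16768662 -0.26340713 -0.26663984]
15.461988795215621 60.0007357634604 [ 0.31841768 -0.01067154  0.01894068] [-0.20754615  0.77011396  2.46589584] 14.9333
[[0.097, 0.275], [0.196, 0.26], [0.296, 0.27], [0.396, 0.299], [0.496, 0.268], [0.596, 0.28]] 16.7833 [-0.03318047 -0.5780258   1.91551972]
```

Run:
```python
from turn import *
log=turn(1.55,.155,lambda l:l[-1][1]>.37)
print(np.round(log,3).tolist(),manip.get_clock(),manip.get_ft_force(),manip.get_joints()[6])
```

```text
[[0.15, 0.231], [0.305, 0.253], [0.46, 0.252], [0.615, 0.21], [0.77, 0.243], [0.925, 0.214], [1.08, 0.269], [1.235, 0.233], [1.39, 0.28], [1.545, 0.246]] 20.1083 [-3.09847195 -0.50861897  3.05124196] -0.5241878774536568
```

Run:
```python
from turn import *
log=turn(.1,.1); print(log)
manip.gripper_to(.5); p=np.array(manip.get_eef_pos())
manip.move_straight(p+[0,0,.045],speed=.12)
q=np.array(manip.get_joints()); q[6]+=np.pi+.06; q[6]=min(q[6],2.6); manip.movej(q)
print(manip.get_eef_pos(),manip.get_wrist_torque(),manip.get_joints()[6])
for n in("top","side"):
    P_,d=manip.grab_frame(n); np.savez(n+"2.npz",p=P_,d=d)
manip.move_straight([.6442,.0538,.203],speed=.1); manip.gripper_to(0,60)
print(manip.get_opening()*88,manip.get_wrist_torque(),manip.get_ft_force(),manip.get_clock())
log=turn(.3,.1,lambda l:l[-1][1]>.37)
print(np.round(log,3).tolist(),manip.get_clock(),manip.get_joints()[6])
from meas import measure
for n in("top","side"):
    f=np.load(n+"2.npz");o,P=measure(n,f['p'],f['d'])
    l=L(P.reshape(-1,3)); Z=P.reshape(-1,3)[:,2]; m=(abs(l[:,0]+.045)<.012)&(abs(l[:,1])<.06)&(Z>.06)&(Z<.1)
    print(n,m.sum(),np.percentile(Z[m],[10,50,90]) if m.sum() else 0)
```

```text
[(np.float64(0.09587354458535546), np.float64(0.2578076366071309))]
[0.64396357 0.05415073 0.24811141] [ 0.11522435 -0.11095206  0.06373275] 2.5789283573679276
15.361434866012035 [0.19446173 0.26090938 0.08611485] [-1.2090354   0.62045603  3.7086225 ] 25.475
[[0.097, 0.228], [0.197, 0.265], [0.296, 0.257]] 26.4 2.281733848744966Traceback (most recent call last):
  File "<stdin>", line 15, in <module>
  File "meas.py", line 12, in measure
    top=clean(blue&(Z>.05)); out['book']=P[top]
  File "meas.py", line 7, in clean
    m=m.astype(np.uint8); n,l,st,_=cv2.connectedComponentsWithStats(m); return l==1+np.argmax(st[1:,4])
                                                                                    ~~~~~~~~~^^^^^^^^^^
    return _wrapfunc(a, 'argmax', axis=axis, out=out, **kwds)
    return bound(*args, **kwds)
ValueError: attempt to get argmax of an empty sequence
```

Run:
```python
from turn import *
log=turn(2.9,.1,lambda l:len(l)>1 and l[-1][1]>.38 and l[-2][1]>.33,settle=.03)
print(np.round(log,3).tolist(),manip.get_clock(),manip.get_joints()[6],manip.get_ft_force())
```

```text
[[0.096, 0.32], [0.196, 0.193], [0.296, 0.239], [0.396, 0.274], [0.496, 0.242], [0.596, 0.273], [0.696, 0.3], [0.795, 0.477], [0.895, 0.559]] 28.95 1.386364426038139 [-2.24506203  2.40159889  2.15941412]
```

Run:
```python
from turn import *
log=turn(1.3,.13,lambda l:l[-1][1]>1.0,settle=.03)
print(np.round([(a+.895,t,a+.895-.25*t) for a,t in log],3).tolist(),manip.get_clock(),manip.get_joints()[6],manip.get_ft_force(),manip.get_opening()*88)
```

```text
[[1.02, 0.468, 0.903], [1.149, 0.489, 1.027], [1.279, 0.537, 1.145], [1.409, 0.541, 1.274], [1.539, 0.571, 1.396], [1.669, 0.486, 1.548], [1.799, 0.599, 1.65], [1.929, 0.572, 1.786], [2.059, 0.527, 1.927], [2.189, 0.581, 2.044]] 31.7833 0.09218817359576326 [ 0.98642844  2.81412371 -0.10401148] 15.511093405960679
```

Run:
```python
from turn import *
print(turn(.10,.1))
manip.gripper_to(.5); p=np.array(manip.get_eef_pos())
manip.move_straight(p+[0,0,.06],speed=.12)
manip.move_to([.35,-.35,.35],ori(YAW))
manip.dwell(.3)
from meas import rect,clean
ims=[]
for n in("top","side"):
    im,d=manip.grab_frame(n); P=cloud(n,d); Z=P[...,2]; l=L(P)
    R=(abs(l[...,0])<.2)&(abs(l[...,1])<.2)
    print(n,"knob",rect(P[clean(R&(Z>.19)&(Z<.21))]))
    m=(abs(l[...,0]+.045)<.012)&(abs(l[...,1])<.06)&(Z>.06)&(Z<.1); print("platen z",np.median(Z[m]))
    h=cv2.cvtColor(im,cv2.COLOR_RGB2HSV).astype(int); b=R&(h[...,0]>100)&(h[...,0]<125)&(h[...,1]>80)&(Z>.05)&(Z<.065)
    for y in range(-60,50,10):
        k=b&(abs(l[...,1]-y/1e3)<.005)
        if k.sum()>1: print(y,l[k][:,0].min().round(4),end="; ")
    ims.append(cv2.resize(im[120:250,190:330] if n=="top" else im[130:290,215:365],(400,400),interpolation=cv2.INTER_CUBIC))
cv2.imwrite("pics/end.png",np.hstack(ims)[...,::-1]); print(manip.get_clock())
```

```text
[(np.float64(0.09550274222536333), np.float64(0.5747212865303944))]
top knob (array([0.6421, 0.0531]), array([0.0162, 0.0602]), np.float32(16.25))
platen z 0.0773309116420593
side knob (array([0.6443, 0.0536]), array([0.016, 0.061]), np.float32(18.27))
platen z 0.07755355963824123
35.575
```

View pics/end.png

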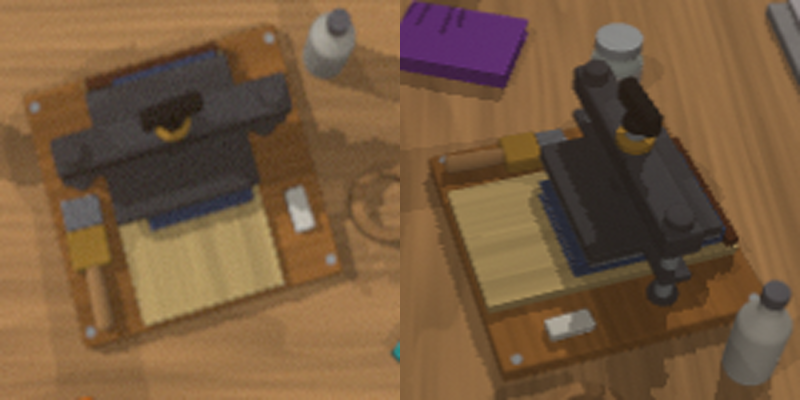

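The final view shows the book's front edge parallel to the platen at (150,225)–(255,198) and its back end touching the fence at (165,60). The bystander objects haven't moved. The knob's measured turn of about 264° matches my 4.62 rad tally, including the quarter turn after the bite. The platen dropped about 8.6 mm.

```bash
python3 -c "
from cell import manip
print(manip.sign_off())"
```

```text
the job is handed in; nothing more can be done
None
```

The job is handed in: the book sits square against the fence, the screw is tightened a quarter turn past the bite, and the arm is clear of everything, at about 36 s on the robot's clock.

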